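# Snap the card reader's board onto its standoffs

## Task

On the sign-in table, the card reader's circuit board lies beside its opened grey housing. Pick the board up, set it the right way round over the three barbed white standoffs, and press it down beside each standoff until every post has clicked through and the board stays locked down flat. Never push down on it with more than about 25 N, or the board cracks; leave the can, the cards and the gift box where they are, and let go at the end.

Things in the scene. Friction and masses are not known exactly. Their poses are not given: they have to be found in the camera images.
- board: dark red circuit board, 130 x 100 x 4 mm, 0.16 kg, lying flat, parts upward. Origin: centre of its underside; x along the 130 mm towards the single-hole end, z up. Its three 10 mm square through holes form a triangle, so it fits only one way round. Apart from the heatsink in its middle, its parts are at most 6 mm high
- heatsink (a point): centre of the top of the board's rigid aluminium heatsink, the place to grip: 30 mm along board x, 24 mm along board y, 24 mm high, on the middle of the board's upper face (top 28 mm above the board's underside)
- hole1 (a point): centre of hole 1 on the board's underside; board x -52, y 38 mm
- hole2 (a point): centre of hole 2 on the board's underside; board x -52, y -38 mm
- hole3 (a point): centre of hole 3 on the board's underside; board x 52, y 0 mm (the single-hole end)
- spot1 (a point): gold disc, 14 mm across, on the board's upper face beside hole 1, where to press; board x -34, y 26 mm
- spot2 (a point): gold disc beside hole 2, where to press; board x -34, y -26 mm
- spot3 (a point): gold disc beside hole 3, where to press; board x 30, y 0 mm
- post1 (a point): standoff 1 (takes hole 1): centre of the shoulder the board seats on, 28 mm above the table; housing x -52, y 38 mm. Axes are the housing's: x along its length towards the single standoff, z up. Post 8.5 mm square (0.75 mm play each side in the hole), tapering from 10 mm above the shoulder to a 4 mm square tip at 15 mm
- post2 (a point): standoff 2 (takes hole 2), as post1; housing x -52, y -38 mm. Each post has two spring barbs, on its +y and -y sides, reaching 7 mm from the axis at 4.6 mm above the shoulder and sloping in to the post at 10.5 mm. A board let down on the posts rests on these slopes, its underside 8 to 10 mm above the shoulders
- post3 (a point): standoff 3 (takes hole 3), as post1; housing x 52, y 0 mm, the single one. Pressing one post through at its gold disc takes about 17 to 22 N; the barbs then spring out over the board. A stiff rubber cushion lifts the board against them: locked, the underside stays 0.4 to 1.5 mm above the shoulder; not locked, it springs back up to 3 mm or more
- shell (a joint): how far the grey housing (154 x 124 mm, walls 26 mm above the table, lower than the seated board) is pushed down on its rubber feet, m; 0 unloaded, about 1 mm for 20 N of push; 1.4 mm (about 28 N) means the board is cracked
- can: red drinks can, 66 mm across, 115 mm high, origin at the centre of its underside; leave alone
- cards: stack of red cards, 70 x 100 x 14 mm, origin at the centre of its underside; leave alone
- giftbox: small red gift box with gold band, 60 x 60 x 45 mm, origin at the centre of its underside; leave alone
There are look-alikes about, which are no part of the job. There is more than one size of the board; the one meant has the size given above.

How it is judged:
By the outcome, as a careful person would: the job done as asked, in the order asked, and still so for the second after the job is handed in, with the robot touching nothing.
It also fails if it takes over 64 s, if anything falls off the work surface, if the arm or the gripper's body presses on something with over 40 N, if the wrist force passes 120 N, or if a joint passes its speed limit or range.

## Robot

A 6-joint arm with a two-finger parallel gripper is mounted at the origin on the work surface. World frame = base frame: x ahead of the robot, y to its left, z up, the work surface at z = 0. Lengths are in m, angles in degrees, forces in N, time in s.
With the tool pointing down it reaches from about 0.375 to 0.9 m from the base axis. Payload 3.1 kg.
Tool frame: the origin (TCP) lies on the centre line of the jaws, within the pads' length; the fingertips stand 25 mm ahead of it and the grasp point (between the pads) lies 6 mm ahead of it; y points along the fingers, x is the direction in which the jaws open and shut, and the axes are right-handed (so a half turn about y gives the same grasp; the last joint's range is limited). The gripper opens to 87 mm and grips with 3 to 60 N. Pads are 19 mm wide; open, the fingers measure 117 mm over their backs; the gripper's body (75 mm by 190 mm) begins 51 mm behind the grasp point.
Start: joints at [60.304, 30.224, 82.088, -0, 67.689, -10.227], TCP at [0.208, 0.589, 0.248] pointing down, gripper open.
Joint ranges: [-176.69, 176.69], [-43.24, 126.21], [12.49, 139.97], [-82, 262], [0, 151.66], [-163.58, 163.58]. Speed limits (degrees/s): [159.86, 159.86, 180, 180, 180, 180].

## Interface

Orientations are given as a 3x3 rotation matrix whose columns are the frame's x, y, z axes.
In Python, from rig import * gives the robot as it stands.
- The arm moves only by the tool play_rows, never from a script. Its argument "commands" is a list of rows, each a list of 2 entries, a list of its own where there are three numbers: the shift along the world's x, y, z in m, then the turn, a rotation vector about the world's x, y, z in rad. A call has 1 to 10 rows; each row is the pose to reach, as a shift and turn from the pose commanded when the call began; what a row does not reach only later rows make up. A row lasts 1/8 s, in which the tool goes at most 62.5 mm and 10.7 degrees, less where a joint would pass 70% of its speed; a pose out of reach is approached as far as the arm can. A call with a gripper value outside its range is refused whole. "gripper" is the finger opening in m, from 0 to 0.087, set as the call begins (left out, the last holds). The fingers move at their own pace and stop on an object; the grip force is fixed at half the most. Time passes only in rows, so rows that repeat a pose let the fingers close. It gives the time, the measured TCP pose, the force and the opening at its end, in the units of the state.
- read_state(): the state, without advancing time (a new reading comes with each control period).
- capture(name): name is "side" or "top"; returns a dict with "frame" (480x640x3 uint8, red, green, blue), "depth" (480x640 float32, m along the optical axis (not along the pixel's ray), 0 where there is no reading), "mtx" (3x3 intrinsics, pixels), "dist_coeffs" ([k1, k2, p1, p2, k3] as OpenCV has them; the pictures are not rectified), "cam_to_world" (4x4, takes a point from camera to world coordinates). Camera axes: x right, y down, z forward; pixel columns grow to the right and rows downward; lengths in m; the calibration is good to about 2 mm. A picture is of the moment at which its call begins.
- hand_in(): hands the job in, once; it reports no verdict.
The state is a dict: "time_s": time; "joint_positions": joint angles; "qvel": joint speeds; "tau": joint torques, N m; "position": TCP position; "tcp_rot": TCP orientation; "force": force on the tool from outside, world axes, zero at the start; "moment": the same for the moment, N m; "opening": opening from 0.0 (shut) to 1.0 (fully open).
Only numpy, scipy, OpenCV 4.12 (cv2) and the standard library are available. Lean on these libraries where they do the work, as an engineer would, in place of code of your own. Each camera call takes 0.05 s, during which the arm holds its last target. There are 200 camera calls.

## Working session

There is one attempt and no reset: what is moved stays moved. The work goes in short steps, Python scripts to look and compute and a tool call to move; the robot and the scene stay as the last step left them, time stands still between calls to the robot, and variables do not carry over. Pictures are saved under pics/ and viewed, about 8 in all and at most 12, crops included, and the job is handed in when it is done.

Besides the shell and the picture viewer there is one more tool, called after "Call:" in YAML: its name, and indented under it one key for each argument. play_rows: Moves the arm, as the interface text tells. Its arguments: {"type":"object","properties":{"commands":{"type":"array"},"gripper":{"type":"number"}},"required":["commands"]}

```bash
mkdir -p pics; ls
python3 - <<'E'
from rig import *
import cv2,numpy as np
for n in("top","side"):
    c=capture(n); cv2.imwrite(f"pics/{n}0.png",c["frame"][:,:,::-1]); np.savez(f"{n}0.npz",**c)
    print(n,c["mtx"].tolist(),c["dist_coeffs"],c["cam_to_world"].round(4).tolist())
s=read_state();print(s)
E
```

```text
pics
top [[483.85648096251083, 0.0, 320.8147779979771], [0.0, 483.85648096251083, 241.47127996049474], [0.0, 0.0, 1.0]] [-0.09475427  0.          0.          0.          0.        ] [[-0.006, -0.9834, 0.1812, 0.3247], [-1.0, 0.0064, 0.0016, 0.0085], [-0.0027, -0.1812, -0.9834, 1.2138], [0.0, 0.0, 0.0, 1.0]]
side [[433.9593101334965, 0.0, 317.3841596544492], [0.0, 433.9593101334965, 234.95396055426173], [0.0, 0.0, 1.0]] [-0.06653566  0.          0.          0.          0.        ] [[0.7157, -0.4199, 0.5581, 0.0409], [-0.6982, -0.4086, 0.5879, -0.523], [-0.0188, -0.8104, -0.5856, 0.569], [0.0, 0.0, 0.0, 1.0]]
{'time_s': 0.1, 'joint_positions': array([ 6.03032221e+01,  3.02729474e+01,  8.21485096e+01, -2.90561059e-04,
        6.76909674e+01, -1.02263422e+01]), 'qvel': array([ 0.00574984, -0.17253679, -0.18051743, -0.03389089,  0.00997083,
        0.04423151]), 'tau': array([-5.59036598e-04, -4.40980983e+01, -1.77149570e+01,  6.34394609e-02,
        5.34141844e-02, -4.95754989e-05]), 'position': array([0.20798021, 0.58873005, 0.24667985]), 'tcp_rot': array([[ 3.33317661e-01, -9.68004745e-04, -9.42814085e-01],
       [ 9.42812603e-01, -1.70678503e-03,  3.33318890e-01],
       [-1.93183523e-03, -9.99998075e-01,  3.43745479e-04]]), 'force': array([-0.05666092, -1.28526951,  0.09784211]), 'moment': array([-0.0473643 ,  0.00073836,  0.00571163]), 'opening': 1.001502578564751}
```

View pics/top0.png

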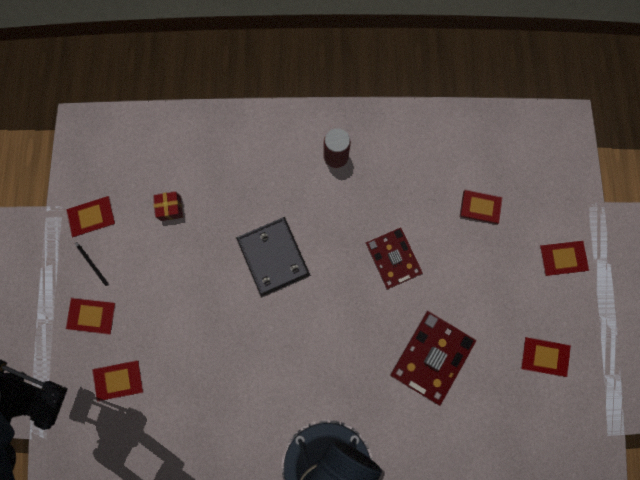

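View pics/side0.png

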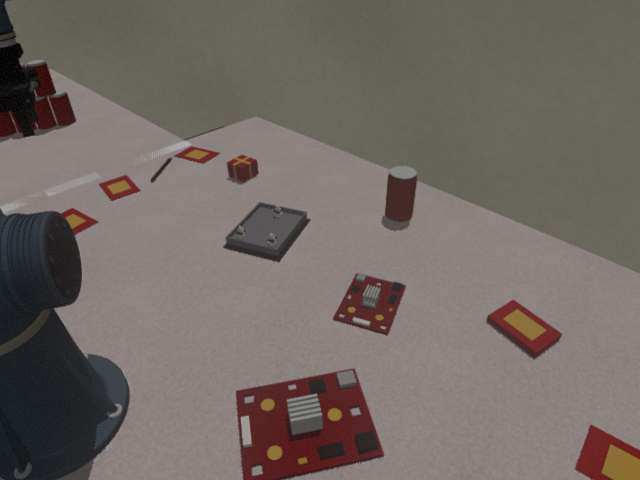

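The small board at (394,258) measures about 38x54 px, so 130x100 mm. The one at (433,358) is the oversize look-alike. The housing is at (273,257), with its single standoff at about (264,238). Next I'll measure the board and housing more closely.

```bash
cat > h.py <<'E'
import numpy as np,cv2
def ray(c,uv):
    p=cv2.undistortPoints(np.float64(uv).reshape(-1,1,2),c["mtx"],c["dist_coeffs"]).reshape(-1,2)
    T=c["cam_to_world"]; d=np.c_[p,np.ones(len(p))]@T[:3,:3].T
    return T[:3,3],d
def onz(c,uv,z):
    o,d=ray(c,uv); return o+d*((z-o[2])/d[:,2])[:,None]
def proj(c,P):
    W=np.linalg.inv(c["cam_to_world"])
    return cv2.projectPoints(np.float64(P).reshape(-1,1,3),cv2.Rodrigues(W[:3,:3])[0],W[:3,3],c["mtx"],c["dist_coeffs"])[0].reshape(-1,2)
def crop(c,x,y,w,h,k,f):
    cv2.imwrite(f,cv2.resize(c["frame"][y:y+h,x:x+w,::-1],None,fx=k,fy=k,interpolation=cv2.INTER_CUBIC))
def rect(m,c,z,pt):
    cs,_=cv2.findContours(m.astype(np.uint8)*255,cv2.RETR_EXTERNAL,cv2.CHAIN_APPROX_NONE)
    k=max((q for q in cs if cv2.pointPolygonTest(q,pt,False)>=0),key=cv2.contourArea)
    w=onz(c,k.reshape(-1,2),z)[:,:2]
    return cv2.minAreaRect((w*1000).astype(np.float32)),k
E
python3 - <<'E'
from h import *
T=dict(np.load("top0.npz"));S=dict(np.load("side0.npz"))
for n,c,pb in(("top",T,(394,250)),("side",S,(370,320))):
    f=c["frame"].astype(int); m=(f[...,0]>50)&(f[...,0]>1.8*f[...,1])
    m=cv2.morphologyEx(m.astype(np.uint8),cv2.MORPH_CLOSE,np.ones((5,5)))
    print(n,"board",rect(m,c,.004,pb)[0])
hs=cv2.cvtColor(T["frame"],cv2.COLOR_RGB2HSV)
m=(hs[...,2]<115)
m=cv2.morphologyEx(m.astype(np.uint8),cv2.MORPH_CLOSE,np.ones((5,5)))
print("house",rect(m,T,.026,(273,250))[0], hs[230,10:12],hs[300,330],hs[262,273])
a=T["frame"][205:305,225:325,::-1];b=T["frame"][215:315,345:445,::-1]
im=np.hstack([cv2.resize(q,(400,400),interpolation=cv2.INTER_CUBIC) for q in(a,b)])
cv2.imwrite("pics/c1.png",np.clip(im*1.5,0,255).astype(np.uint8))
a=S["frame"][190:270,215:315,::-1];b=S["frame"][265:345,325:425,::-1]
im=np.hstack([cv2.resize(q,(400,320),interpolation=cv2.INTER_CUBIC) for q in(a,b)])
cv2.imwrite("pics/c2.png",np.clip(im*1.3,0,255).astype(np.uint8))
E
```

```text
top board ((505.02899169921875, -173.68405151367188), (128.94219970703125, 98.4606704711914), 23.241823196411133)
side board ((502.4911193847656, -173.9596405029297), (127.76776123046875, 97.32247924804688), 23.26105308532715)
house ((613.556640625, 18.4461669921875), (1917.11279296875, 1333.3629150390625), 89.50614929199219) [[  3  24 116]
 [174  22 116]] [  3  21 119] [135  21  73]
```

View pics/c1.png

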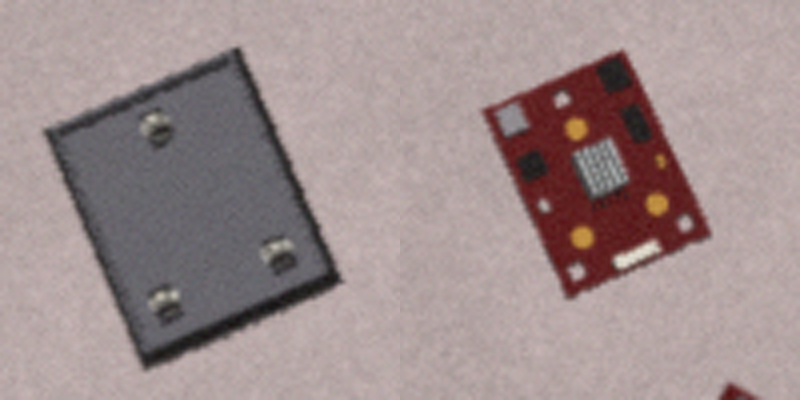

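View pics/c2.png

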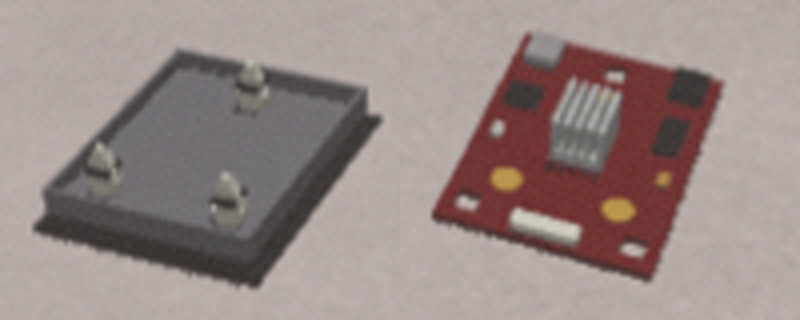

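Posts and holes are clear: the single-hole end points the same way (up-left) on both board and housing, about 24° apart from world x. Next I'll locate the housing.

Run:
```python
from h import *
T=dict(np.load("top0.npz"));S=dict(np.load("side0.npz"))
# posts: bright blobs within housing
for n,c,(x0,y0,x1,y1) in(("top",T,(240,222,306,292)),("side",S,(232,200,300,250))):
    f=c["frame"]; hs=cv2.cvtColor(f,cv2.COLOR_RGB2HSV)
    v=hs[...,2]
    dk=cv2.morphologyEx((v<100).astype(np.uint8),cv2.MORPH_OPEN,np.ones((3,3)))
    dk=cv2.morphologyEx(dk,cv2.MORPH_CLOSE,np.ones((7,7)))
    w=np.zeros_like(dk);w[190:320,200:330]=1
    r,k=rect(dk&w,c,.026,((x0+x1)/2,(y0+y1)/2)); print(n,"rim rect",r)
    q=np.zeros_like(dk);cv2.drawContours(q,[k],-1,1,-1);q=cv2.erode(q,np.ones((9,9)))
    b=((v>100)&(q>0)).astype(np.uint8)
    N,L,st,ce=cv2.connectedComponentsWithStats(b)
    for i in range(1,N):
        if st[i,4]>5: print(st[i],ce[i].round(1),onz(c,ce[i],.036)[0].round(4))
# depth
f=T; vv,uu=np.mgrid[0:480,0:640]; uv=np.c_[uu.ravel(),vv.ravel()]
p=cv2.undistortPoints(uv.reshape(-1,1,2).astype(float),T["mtx"],T["dist_coeffs"]).reshape(-1,2)
d=T["depth"].ravel(); W=(np.c_[p,np.ones(len(p))]*d[:,None])@T["cam_to_world"][:3,:3].T+T["cam_to_world"][:3,3]
W=W.reshape(480,640,3); print("table z",W[310:340,280:330,2].mean(),W[310:340,280:330,2].std())
m=(W[...,2]>.016)&(W[...,2]<.07); m[:205]=0;m[305:]=0;m[:,:225]=0;m[:,325:]=0
print("depth rect",cv2.minAreaRect((W[m][:,:2]*1000).astype(np.float32)),m.sum())
m2=m&(W[...,2]>.03); N,L,st,ce=cv2.connectedComponentsWithStats(m2.astype(np.uint8))
for i in range(1,N):print("post?",ce[i],W[L==i].mean(0),W[L==i][:,2].max(),st[i,4])
m=(W[...,2]>.018)&(W[...,2]<.07); m[:215]=0;m[315:]=0;m[:,:345]=0;m[:,445:]=0; 
m[290:]=0;print("sink",W[m].mean(0),m.sum(),cv2.minAreaRect((W[m][:,:2]*1000).astype(np.float32)))
```

```text
top rim rect ((506.7049560546875, 130.48377990722656), (168.13754272460938, 137.0724639892578), 23.406747817993164)
side rim rect ((498.3283386230469, 115.68672180175781), (187.56817626953125, 144.34825134277344), 23.63846778869629)
[241 229   4   7  10] [242.8 232.3] [0.4448 0.133  0.036 ]
[270 233   6  11  27] [272.6 236.4] [0.4798 0.0759 0.036 ]
table z 0.0026061262966683516 0.05427086791504508
depth rect ((512.0081787109375, 134.52337646484375), (156.28433227539062, 124.44707489013672), 23.50676918029785) 1883
post? [274. 221.] [0.59579711 0.12767814 0.03015221] 0.03015221359719611 1
post? [271. 223.] [0.59025356 0.13493976 0.03217885] 0.032178850861391384 1
post? [266. 225.] [0.5855057  0.14756927 0.0308744 ] 0.030874396252691616 1
post? [286. 227.] [0.57991375 0.09730499 0.03138535] 0.03138534501045198 1
post? [262.90625 235.3125 ] [0.55812031 0.15422967 0.03639643] 0.045559489243309104 32
post? [241. 243.] [0.54021593 0.20953439 0.03004156] 0.030041561886973378 1
post? [245. 255.] [0.50985722 0.19881612 0.03018846] 0.030188457227133147 1
post? [293.53571429 266.89285714] [0.47854306 0.07767256 0.03740235] 0.050569256834329 28
post? [249. 266.] [0.48210328 0.18807759 0.03162571] 0.031625707104296685 1
post? [264.68965517 279.4137931 ] [0.44821092 0.1482032  0.03647005] 0.046030806035294525 29
post? [298. 276.] [0.45676188 0.06699403 0.03119468] 0.03119467566581613 1
post? [287. 281.] [0.44469392 0.09402483 0.03021602] 0.03021602218609698 1
post? [289. 280.] [0.44713632 0.08912915 0.03015578] 0.030155784340630154 1
post? [284. 282.] [0.44228619 0.1013901  0.03006404] 0.030064041315384094 1
post? [276. 285.] [0.4346948  0.12066248 0.03341646] 0.03341646263912201 1
post? [269. 288.] [0.4276817  0.13804552 0.03052121] 0.030521206734247297 1
sink [ 0.50451818 -0.17300962  0.0264467 ] 116 ((504.5144348144531, -172.80496215820312), (30.159542083740234, 24.532705307006836), 24.38913917541504)
```

Depth agrees with the given sizes:
- **Housing:** centre about (0.511, 0.134), yaw 23.5°, with post spacing 103 mm.
- **Board:** centre about (0.504, -0.173), yaw about 23.3°, with the heatsink 30x24 mm.

I'll move above the board with the jaw axis along board y.

Call:
play_rows:
  commands:
    - [[0.06, -0.06, 0], [0, 0, 0.08]]
    - [[0.1, -0.12, 0], [0, 0, 0.16]]
    - [[0.14, -0.18, 0], [0, 0, 0.24]]
    - [[0.18, -0.24, 0], [0, 0, 0.32]]
    - [[0.21, -0.3, 0], [0, 0, 0.4]]
    - [[0.24, -0.36, 0], [0, 0, 0.48]]
    - [[0.26, -0.42, 0], [0, 0, 0.56]]
    - [[0.27, -0.48, 0], [0, 0, 0.64]]
    - [[0.28, -0.54, 0], [0, 0, 0.7]]
    - [[0.29, -0.6, 0], [0, 0, 0.745]]
  gripper: 0.05

```text
time_s: 1.35
position: [0.4882, 0.0401, 0.2474]
tcp_rot: [[-0.396, 0.0, -0.918], [0.918, 0.0, -0.396], [0.0, -1.0, -0.0]]
force: [-0.1, 0.5, -0.5]
opening: 0.574
```

Call:
play_rows:
  commands:
    - [[0.003, -0.05, -0.02], [0, 0, 0]]
    - [[0.005, -0.1, -0.05], [0, 0, 0]]
    - [[0.006, -0.162, -0.09], [0, 0, 0]]
    - [[0.006, -0.162, -0.14], [0, 0, 0]]
    - [[0.006, -0.162, -0.16], [0, 0, 0]]
    - [[0.006, -0.162, -0.16], [0, 0, 0]]
    - [[0.006, -0.162, -0.16], [0, 0, 0]]

```text
time_s: 2.22
position: [0.4945, -0.1199, 0.0882]
tcp_rot: [[-0.395, 0.001, -0.919], [0.919, -0.001, -0.395], [-0.001, -1.0, -0.001]]
force: [0.3, -0.0, 0.5]
opening: 0.575
```

Run:
```python
from rig import *
from h import *
s=read_state();print(s["time_s"],s["position"],s["tcp_rot"].round(4).tolist(),s["joint_positions"].round(1),s["force"],s["opening"])
c=capture("side"); f=c["frame"][200:440,220:540,::-1]; cv2.imwrite("pics/s1.png",np.clip(cv2.resize(f,(800,600))*1.3,0,255).astype(np.uint8))
```

```text
2.225 [ 0.49448083 -0.11986872  0.08816777] [[-0.3946, 0.0011, -0.9189], [0.9189, -0.0005, -0.3946], [-0.0009, -1.0, -0.0008]] [ -26.2   36.2  106.2    0.    37.6 -139.5] [ 0.32175424 -0.04087015  0.45104086] 0.5746688007949524
```

View pics/s1.png

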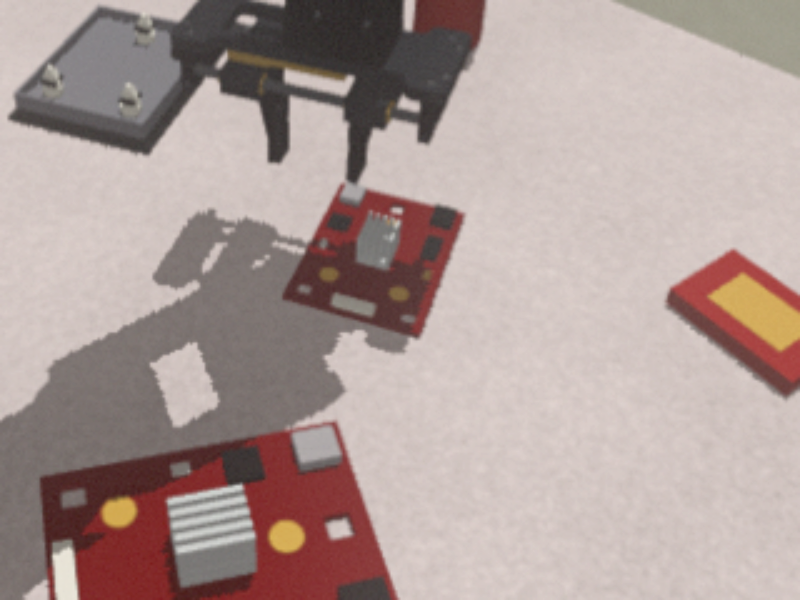

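The gripper is short of the target: about 10 mm in x and 53 mm in y remain. I'll complete the shift, then descend and grip.

Call:
play_rows:
  commands:
    - [[0.0098, -0.0535, 0], [0, 0, 0]]
    - [[0.0098, -0.0535, 0], [0, 0, 0]]
    - [[0.0098, -0.0535, -0.02], [0, 0, 0]]
    - [[0.0098, -0.0535, -0.04], [0, 0, 0]]
    - [[0.0098, -0.0535, -0.051], [0, 0, 0]]
    - [[0.0098, -0.0535, -0.051], [0, 0, 0]]
    - [[0.0098, -0.0535, -0.051], [0, 0, 0]]

```text
time_s: 3.15
position: [0.5042, -0.1733, 0.0373]
tcp_rot: [[-0.395, 0.001, -0.919], [0.919, -0.001, -0.395], [-0.001, -1.0, -0.001]]
force: [-0.5, 1.3, 0.0]
opening: 0.576
```

Call:
play_rows:
  commands:
    - [[0, 0, 0], [0, 0, 0]]
    - [[0, 0, 0], [0, 0, 0]]
    - [[0, 0, 0], [0, 0, 0]]
    - [[0, 0, 0], [0, 0, 0]]
    - [[0, 0, 0], [0, 0, 0]]
    - [[0, 0, 0], [0, 0, 0]]
    - [[0, 0, 0], [0, 0, 0]]
    - [[0, 0, 0], [0, 0, 0]]
  gripper: 0.0

```text
time_s: 4.15
position: [0.5038, -0.1734, 0.0367]
tcp_rot: [[-0.394, 0.0, -0.919], [0.919, -0.0, -0.394], [-0.0, -1.0, -0.0]]
force: [-1.4, -0.7, 4.2]
opening: 0.274
```

Gripped at 23.8 mm, which matches the heatsink. I'll lift and carry the board over the housing.

Call:
play_rows:
  commands:
    - [[0, 0, 0.03], [0, 0, 0]]
    - [[0, 0, 0.07], [0, 0, 0]]
    - [[0.002, 0.04, 0.07], [0, 0, 0]]
    - [[0.003, 0.08, 0.07], [0, 0, 0]]
    - [[0.004, 0.12, 0.07], [0, 0, 0]]
    - [[0.005, 0.16, 0.07], [0, 0, 0]]
    - [[0.006, 0.2, 0.07], [0, 0, 0]]
    - [[0.007, 0.24, 0.07], [0, 0, 0]]
    - [[0.007, 0.28, 0.07], [0, 0, 0]]
    - [[0.007, 0.307, 0.07], [0, 0, 0]]

```text
time_s: 5.4
position: [0.51, 0.1354, 0.1059]
tcp_rot: [[-0.395, -0.001, -0.918], [0.918, 0.0, -0.395], [0.001, -1.0, 0.001]]
force: [1.1, -0.6, -1.5]
opening: 0.275
```

Call:
play_rows:
  commands:
    - [[0, 0, 0], [0, 0, 0]]
    - [[0, 0, 0], [0, 0, 0]]
    - [[0, 0, 0], [0, 0, 0]]

```text
time_s: 5.78
position: [0.5108, 0.1326, 0.1064]
tcp_rot: [[-0.393, -0.0, -0.92], [0.92, -0.0, -0.393], [-0.0, -1.0, 0.0]]
force: [-0.7, -0.1, -1.9]
opening: 0.271
```

```bash
python3 - <<'E'
from rig import *
from h import *
s=read_state();print(s["time_s"],s["position"],s["force"],s["moment"],s["opening"])
for n in("side","top"):
    c=capture(n); np.savez(f"{n}1.npz",**c)
    u=proj(c,[[.511,.134,.07]])[0].astype(int);print(u)
    f=c["frame"][u[1]-60:u[1]+60,u[0]-75:u[0]+75,::-1]
    cv2.imwrite(f"pics/{n}2.png",np.clip(cv2.resize(f,(600,480),interpolation=cv2.INTER_CUBIC)*1.4,0,255).astype(np.uint8))
    hs=c["frame"].astype(int); m=(hs[...,0]>45)&(hs[...,0]>1.8*hs[...,1]); m=cv2.morphologyEx(m.astype(np.uint8),cv2.MORPH_CLOSE,np.ones((3,3)))
    w=np.zeros_like(m);w[u[1]-60:u[1]+60,u[0]-75:u[0]+75]=1
    cs,_=cv2.findContours(m&w,cv2.RETR_EXTERNAL,cv2.CHAIN_APPROX_NONE)
    k=np.vstack([q for q in cs if cv2.contourArea(q)>30]).reshape(-1,2)
    print(n,cv2.minAreaRect((onz(c,k,s["position"][2]-.0365+.004)[:,:2]*1000).astype(np.float32)))
E
cd pics; python3 -c "
import cv2,numpy as np
cv2.imwrite('m2.png',cv2.resize(np.hstack([cv2.imread('side2.png'),cv2.imread('top2.png')]),(800,320)))"
```

```text
5.775 [0.51075956 0.13264963 0.106366  ] [-0.71681757 -0.06608524 -1.92154623] [ 0.03691911 -0.02688679  0.00641408] 0.2705663315939939
[265 206]
side ((552.4977416992188, 295.61419677734375), (457.70452880859375, 119.27845001220703), 81.25119018554688)
[269 251]Traceback (most recent call last):
  File "<stdin>", line 12, in <module>
    return _nx.concatenate(arrs, 0, dtype=dtype, casting=casting)
           ~~~~~~~~~~~~~~~^^^^^^^^^^^^^^^^^^^^^^^^^^^^^^^^^^^^^^^
ValueError: need at least one array to concatenate
```

View pics/m2.png

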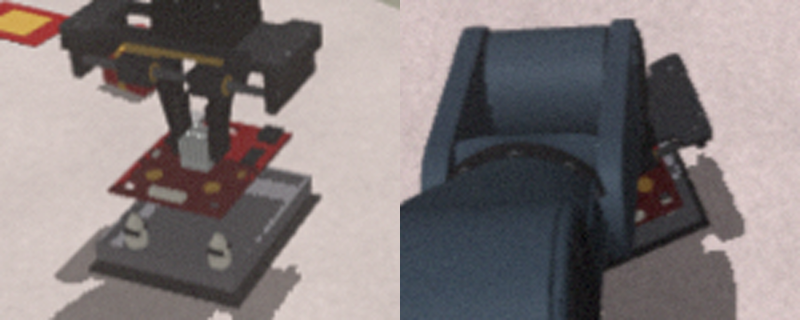

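The board is held level above the housing, single hole toward the single post. The top view is mostly blocked by the arm, so I'll compare board and post tips in the side camera alone.

Run:
```python
from h import *
S0=dict(np.load("side0.npz"));c=dict(np.load("side1.npz"))
tips=onz(S0,[[278.2,206.5],[240.2,226.2],[271.7,234.]],.043);print(tips.round(4))
m=(tips[1]+tips[2])/2;print("tips centre",((tips[0]+m)/2)[:2],np.degrees(np.arctan2(*(tips[0]-m)[[1,0]])),np.linalg.norm(tips[0]-m),np.linalg.norm(tips[1]-tips[2]))
f=c["frame"].astype(int); m=((f[...,0]>45)&(f[...,0]>1.8*f[...,1])).astype(np.uint8)
w=np.zeros_like(m);w[190:240,228:302]=1
m=cv2.morphologyEx(m&w,cv2.MORPH_CLOSE,np.ones((9,9)))
N,L,st,ce=cv2.connectedComponentsWithStats(m);i=1+np.argmax(st[1:,4]);print(st[i])
k=np.argwhere(L==i)[:,::-1]
k=cv2.findContours((L==i).astype(np.uint8),0,1)[0][0].reshape(-1,2)
print(cv2.minAreaRect((onz(c,k,.0737)[:,:2]*1000).astype(np.float32)))
b=(m>0)*1
# holes: light pixels inside board low row
r=c["frame"][205:232,228:285]; cv2.imwrite("pics/z.png",cv2.resize(np.clip(r[:,:,::-1]*1.4,0,255).astype(np.uint8),None,fx=12,fy=12,interpolation=cv2.INTER_CUBIC))
# depth-based board plane points (side depth)
d=c["depth"];vv,uu=np.mgrid[190:245,225:305];uv=np.c_[uu.ravel(),vv.ravel()]
o,ray_=ray(c,uv);P=o+ray_*d[vv,uu].ravel()[:,None]
sel=(abs(P[:,2]-.073)<.006)&(m[vv,uu].ravel()>0);print(sel.sum(),cv2.minAreaRect((P[sel][:,:2]*1000).astype(np.float32)))
A=np.c_[P[sel][:,:2]-[.511,.134],np.ones(sel.sum())];print("plane",np.linalg.lstsq(A,P[sel][:,2],rcond=None)[0])
```

```text
[[0.5573 0.1488 0.043 ]
 [0.4491 0.1469 0.043 ]
 [0.4782 0.0758 0.043 ]]
tips centre [0.51047499 0.13008925] 21.79706214056475 0.10091337568309632 0.07678656651365626
[234 192  64  35 726]
((509.4359436035156, 130.63958740234375), (128.3932647705078, 97.885009765625), 22.919742584228516)
714 ((511.1157531738281, 132.0235595703125), (131.3776397705078, 100.51750183105469), 23.28371810913086)
plane [ 0.01030333 -0.02023249  0.07363854]
```

View pics/z.png

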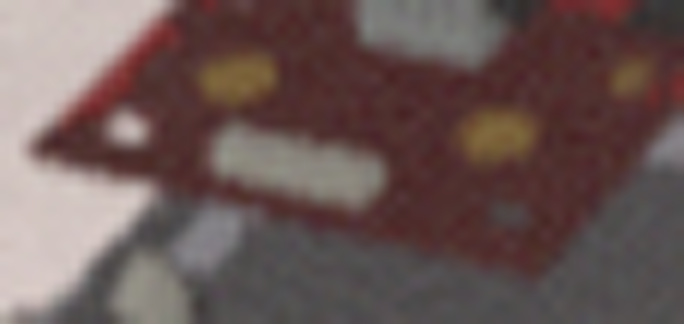

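Run:
```python
from h import *
from rig import read_state
s=read_state();print(s["position"],s["qvel"].round(2))
def cloud(c,x0,y0,x1,y1):
    vv,uu=np.mgrid[y0:y1,x0:x1];o,r=ray(c,np.c_[uu.ravel(),vv.ravel()])
    return (o+r*c["depth"][vv,uu].ravel()[:,None])
S0=dict(np.load("side0.npz"));T0=dict(np.load("top0.npz"))
for n,c,w in(("side",S0,(215,190,315,270)),("top",T0,(225,205,325,305))):
    P=cloud(c,*w); a=P[(P[:,2]>.016)&(P[:,2]<.07)]
    print(n,"rim",cv2.minAreaRect((a[:,:2]*1000).astype(np.float32)))
    h=a[(a[:,2]>.033)&(a[:,2]<.05)]
    q=[]
    for e in([.558,.154],[.448,.148],[.478,.077]):
        g=h[np.hypot(*(h[:,:2]-e).T)<.012]; q.append(g.mean(0)); print(len(g),g.mean(0).round(4))
    m=(q[1]+q[2])/2; print("centre",((q[0]+m)/2)[:2],np.degrees(np.arctan2(*(q[0]-m)[[1,0]])),np.linalg.norm((q[0]-m)[:2]))
P=cloud(S0,325,265,425,345);a=P[(P[:,2]>.020)&(P[:,2]<.04)]
print("sink side0",cv2.minAreaRect((a[:,:2]*1000).astype(np.float32)),a.mean(0))
f=S0["frame"].astype(int);m=((f[...,0]>45)&(f[...,0]>1.8*f[...,1]))[265:345,325:425].ravel()
b=P[m&(abs(P[:,2]-.004)<.006)];print("board side0 depth",cv2.minAreaRect((b[:,:2]*1000).astype(np.float32)))
```

```text
[0.51085253 0.1326904  0.10648252] [ 0.11 -0.13  0.01  0.07  0.1   0.15]
side rim ((511.9320983886719, 134.60678100585938), (159.60723876953125, 126.56454467773438), 23.584856033325195)
26 [0.5573 0.1529 0.0379]
30 [0.447  0.146  0.0379]
31 [0.4776 0.0758 0.0382]
centre [0.50976524 0.13189844] 23.85380867571802 0.10384489247613915
top rim ((512.0081787109375, 134.52337646484375), (156.28433227539062, 124.44707489013672), 23.50676918029785)
22 [0.5588 0.1543 0.0383]
21 [0.4489 0.1481 0.0382]
23 [0.4791 0.0782 0.0378]
centre [0.51138346 0.1337392 ] 23.498125327403894 0.10331798409242843
sink side0 ((504.12164306640625, -173.70924377441406), (31.661020278930664, 24.2186336517334), 23.227954864501953) [ 0.50285388 -0.17456734  0.02620622]
board side0 depth ((502.8001708984375, -173.53829956054688), (128.869873046875, 97.82979583740234), 23.26613998413086)
```

Rim estimates from both cameras agree: housing centre (512.0, 134.5), yaw 23.5°. The board is at about (511.0, 132.6). I'll correct by (+0.9, +1.8) mm and lower to just above the tips.

Call:
play_rows:
  commands:
    - [[0.0009, 0.0018, 0], [0, 0, 0.004]]
    - [[0.0009, 0.0018, -0.01], [0, 0, 0.004]]
    - [[0.0009, 0.0018, -0.02], [0, 0, 0.004]]
    - [[0.0009, 0.0018, -0.026], [0, 0, 0.004]]
    - [[0.0009, 0.0018, -0.026], [0, 0, 0.004]]
    - [[0.0009, 0.0018, -0.026], [0, 0, 0.004]]

```text
time_s: 6.62
position: [0.5117, 0.1355, 0.0805]
tcp_rot: [[-0.398, 0.0, -0.917], [0.917, -0.0, -0.398], [-0.0, -1.0, -0.0]]
force: [0.2, -0.4, -1.6]
opening: 0.272
```

Run:
```python
from rig import *
from h import *
s=read_state();print(s["time_s"],s["position"],s["force"],s["moment"])
c=capture("side");np.savez("side2.npz",**c)
f=c["frame"][195:260,225:310,::-1]
cv2.imwrite("pics/s3.png",np.clip(cv2.resize(f,(765,585),interpolation=cv2.INTER_CUBIC)*1.5,0,255).astype(np.uint8))
```

```text
6.625 [0.51173431 0.13550484 0.08052418] [ 0.19103772 -0.39815603 -1.6198265 ] [ 0.05693758  0.03814595 -0.0076982 ]
```

View pics/s3.png

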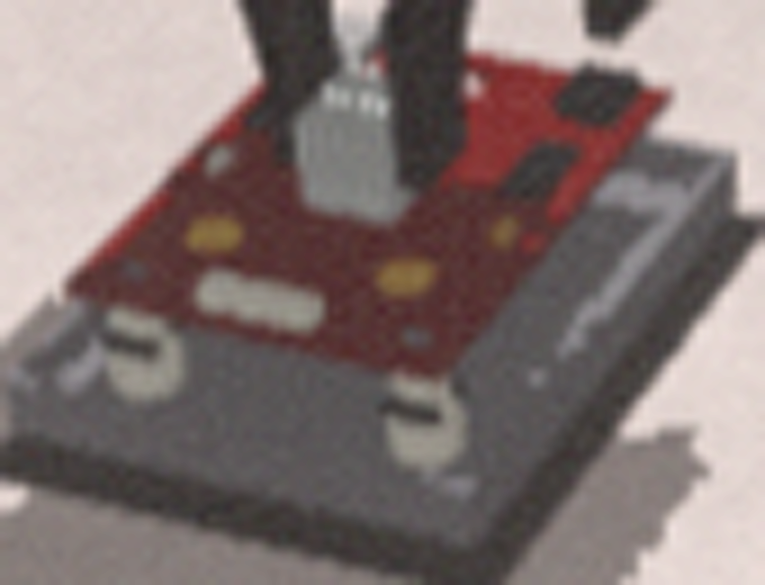

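The board sits just above the tips: the pair posts are visible under their holes, at about (140,355) and (420,420). The y overshot by 1 mm, so I'll trim it and go down.

Call:
play_rows:
  commands:
    - [[0, -0.001, 0], [0, 0, 0]]
    - [[0, -0.001, 0], [0, 0, 0]]
    - [[0, -0.001, -0.002], [0, 0, 0]]
    - [[0, -0.001, -0.002], [0, 0, 0]]
    - [[0, -0.001, -0.002], [0, 0, 0]]

```text
time_s: 7.3
position: [0.5116, 0.1345, 0.0785]
tcp_rot: [[-0.398, -0.0, -0.917], [0.917, -0.0, -0.398], [0.0, -1.0, 0.0]]
force: [0.9, 0.2, -1.3]
opening: 0.268
```

Call:
play_rows:
  commands:
    - [[0, 0, -0.001], [0, 0, 0]]
    - [[0, 0, -0.002], [0, 0, 0]]
    - [[0, 0, -0.002], [0, 0, 0]]

```text
time_s: 7.68
position: [0.5116, 0.1345, 0.0764]
tcp_rot: [[-0.398, -0.0, -0.917], [0.917, -0.0, -0.398], [0.0, -1.0, 0.0]]
force: [0.4, -0.8, -1.5]
opening: 0.277
```

Call:
play_rows:
  commands:
    - [[0, 0, -0.001], [0, 0, 0]]
    - [[0, 0, -0.0015], [0, 0, 0]]
    - [[0, 0, -0.0015], [0, 0, 0]]

```text
time_s: 8.05
position: [0.5115, 0.1344, 0.075]
tcp_rot: [[-0.398, -0.0, -0.917], [0.917, -0.0, -0.398], [0.0, -1.0, 0.0]]
force: [0.0, -0.4, -1.1]
opening: 0.272
```

Call:
play_rows:
  commands:
    - [[0, 0, -0.0005], [0, 0, 0]]
    - [[0, 0, -0.001], [0, 0, 0]]
    - [[0, 0, -0.001], [0, 0, 0]]

```text
time_s: 8.43
position: [0.5113, 0.1344, 0.0739]
tcp_rot: [[-0.398, -0.001, -0.917], [0.917, -0.0, -0.398], [0.0, -1.0, 0.001]]
force: [-0.9, -0.8, -2.0]
opening: 0.277
```

Run:
```python
from rig import *
from h import *
s=read_state();print(s["time_s"],s["position"],s["force"],s["moment"])
c=capture("side");np.savez("side3.npz",**c)
f=c["frame"][195:260,225:310,::-1]
cv2.imwrite("pics/s4.png",np.clip(cv2.resize(f,(765,585),interpolation=cv2.INTER_CUBIC)*1.5,0,255).astype(np.uint8))
```

```text
8.425 [0.51131299 0.13440864 0.07393409] [-0.90563316 -0.80541827 -2.00583465] [-0.05210082  0.23943954  0.11477979]
```

View pics/s4.png

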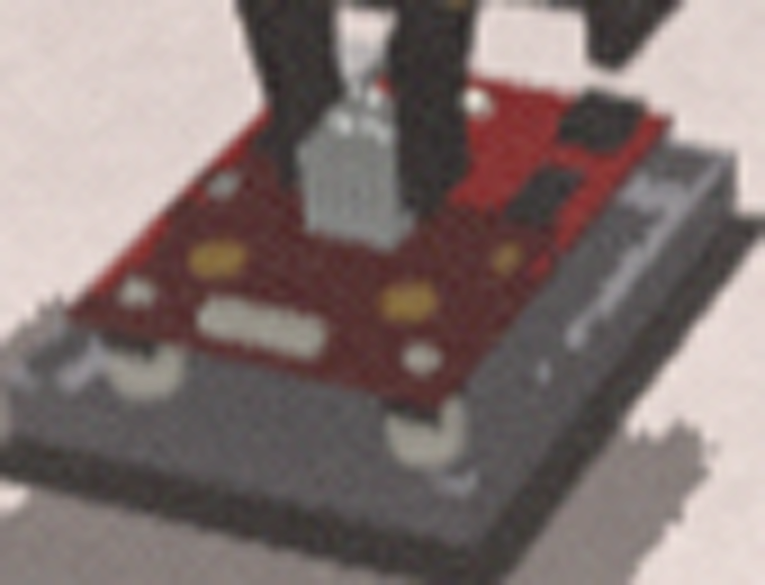

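All three tips show through their holes: white at (137,292), (421,357) and (478,101). I'll release, retreat, close, and go over spot 1.

Call:
play_rows:
  commands:
    - [[0, 0, 0], [0, 0, 0]]
    - [[0, 0, 0], [0, 0, 0]]
    - [[0, 0, 0], [0, 0, 0]]
    - [[0, 0, 0], [0, 0, 0]]
    - [[0, 0, 0.02], [0, 0, 0]]
    - [[0, 0, 0.04], [0, 0, 0]]
    - [[0, 0, 0.04], [0, 0, 0]]
  gripper: 0.05

```text
time_s: 9.35
position: [0.5128, 0.1346, 0.1153]
tcp_rot: [[-0.398, 0.004, -0.917], [0.917, 0.0, -0.398], [-0.001, -1.0, -0.003]]
force: [-0.0, -0.9, -0.7]
opening: 0.574
```

Call:
play_rows:
  commands:
    - [[-0.02, 0.005, 0], [0, 0, 0]]
    - [[-0.0415, 0.0103, 0], [0, 0, 0]]
    - [[-0.0415, 0.0103, 0], [0, 0, 0]]
    - [[-0.0415, 0.0103, 0], [0, 0, 0]]
    - [[-0.0415, 0.0103, 0], [0, 0, 0]]
    - [[-0.0415, 0.0103, 0], [0, 0, 0]]
    - [[-0.0415, 0.0103, 0], [0, 0, 0]]
    - [[-0.0415, 0.0103, 0], [0, 0, 0]]
  gripper: 0.0

```text
time_s: 10.35
position: [0.4703, 0.1447, 0.1141]
tcp_rot: [[-0.398, 0.0, -0.917], [0.917, 0.0, -0.398], [-0.0, -1.0, -0.0]]
force: [0.3, 0.1, -0.6]
opening: -0.0
```

```bash
cat > look.py <<'E'
from rig import *
from h import *
import sys
n=sys.argv[1]
s=read_state();print(s["time_s"],s["position"],s["force"],s["moment"],s["opening"])
c=capture("side");np.savez(n+".npz",**c)
f=c["frame"][190:255,225:310,::-1]
cv2.imwrite(f"pics/{n}.png",np.clip(cv2.resize(f,(765,585),interpolation=cv2.INTER_CUBIC)*1.5,0,255).astype(np.uint8))
f=c["frame"].astype(int);w=(slice(195,250),slice(225,310))
vv,uu=np.mgrid[w];o,r=ray(c,np.c_[uu.ravel(),vv.ravel()]);P=o+r*c["depth"][w].ravel()[:,None]
m=((f[...,0]>45)&(f[...,0]>1.8*f[...,1]))[w].ravel()&(P[:,2]>.024)&(P[:,2]<.052)
P=P[m];a=np.radians(23.5);R=np.array([[np.cos(a),np.sin(a)],[-np.sin(a),np.cos(a)]])
L=(P[:,:2]-[.5114,.1342])@R.T
A=np.c_[L,np.ones(len(L))];k=np.linalg.lstsq(A,P[:,2],rcond=None)[0];q=abs(A@k-P[:,2])<.004
k=np.linalg.lstsq(A[q],P[q,2],rcond=None)[0]
print("board top z mm at holes 1,2,3:",(np.array([[-.052,.038,1],[-.052,-.038,1],[.052,0,1]])@k*1000).round(2),q.sum(),"rect",cv2.minAreaRect((P[:,:2]*1000).astype(np.float32)))
# gold discs
hs=cv2.cvtColor(c["frame"],cv2.COLOR_RGB2HSV);g=(hs[...,0]>12)&(hs[...,0]<30)&(hs[...,1]>110)&(hs[...,2]>60)
N,Lb,st,ce=cv2.connectedComponentsWithStats(g[w].astype(np.uint8))
for i in range(1,N):
    if st[i,4]>8: print("gold",st[i,4],ce[i]+[225,195],onz(c,ce[i]+[225,195],.041)[0].round(4))
E
python3 look.py p0
```

```text
10.35 [0.47028955 0.14471468 0.11406359] [ 0.28264514  0.13755863 -0.60559775] [ 0.09243688  0.06161363 -0.03836312] -0.00013334606959887498
board top z mm at holes 1,2,3: [40.41 40.56 40.06] 652 rect ((511.1425476074219, 132.940185546875), (125.01553344726562, 99.51060485839844), 23.973573684692383)
gold 22 [248.77272727 223.77272727] [0.4692 0.1435 0.041 ]
gold 21 [270.38095238 228.57142857] [0.4905 0.0955 0.041 ]
```

View pics/p0.png

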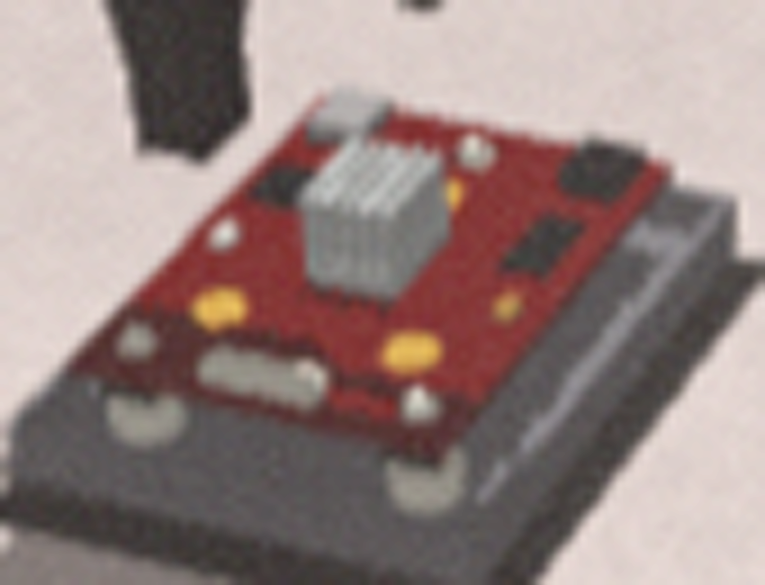

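The board is level with its underside about 8.3 mm above the shoulders, resting on the barbs as expected. Discs match within 1.5 mm. Now I'll press spot 1.

Call:
play_rows:
  commands:
    - [[0, 0, -0.02], [0, 0, 0]]
    - [[0, 0, -0.04], [0, 0, 0]]
    - [[0, 0, -0.046], [0, 0, 0]]
    - [[0, 0, -0.046], [0, 0, 0]]
    - [[0, 0, -0.0475], [0, 0, 0]]
    - [[0, 0, -0.0485], [0, 0, 0]]
    - [[0, 0, -0.0485], [0, 0, 0]]

```text
time_s: 11.28
position: [0.4703, 0.1448, 0.0659]
tcp_rot: [[-0.398, 0.001, -0.917], [0.917, 0.0, -0.398], [-0.0, -1.0, -0.001]]
force: [0.8, 0.5, 0.3]
opening: 0.005
```

Call:
play_rows:
  commands:
    - [[0, 0, -0.0005], [0, 0, 0]]
    - [[0, 0, -0.001], [0, 0, 0]]

```text
time_s: 11.52
position: [0.4703, 0.1448, 0.0648]
tcp_rot: [[-0.398, 0.0, -0.917], [0.917, 0.0, -0.398], [-0.0, -1.0, -0.0]]
force: [-0.1, 0.3, 3.1]
opening: 0.006
```

Call:
play_rows:
  commands:
    - [[0, 0, -0.0005], [0, 0, 0]]
    - [[0, 0, -0.001], [0, 0, 0]]

```text
time_s: 11.78
position: [0.4703, 0.1448, 0.0639]
tcp_rot: [[-0.398, 0.001, -0.917], [0.917, 0.0, -0.398], [-0.0, -1.0, -0.001]]
force: [-0.9, 0.5, 6.3]
opening: 0.004
```

Call:
play_rows:
  commands:
    - [[0, 0, -0.0005], [0, 0, 0]]
    - [[0, 0, -0.001], [0, 0, 0]]

```text
time_s: 12.02
position: [0.4703, 0.1448, 0.0632]
tcp_rot: [[-0.398, 0.001, -0.917], [0.917, 0.0, -0.398], [-0.0, -1.0, -0.001]]
force: [-1.5, 0.2, 10.1]
opening: 0.003
```

Call:
play_rows:
  commands:
    - [[0, 0, -0.0005], [0, 0, 0]]
    - [[0, 0, -0.001], [0, 0, 0]]

```text
time_s: 12.28
position: [0.4703, 0.1449, 0.0622]
tcp_rot: [[-0.398, 0.001, -0.917], [0.917, 0.0, -0.398], [-0.0, -1.0, -0.001]]
force: [-1.0, 1.2, 2.7]
opening: 0.006
```

Call:
play_rows:
  commands:
    - [[0, 0, -0.0005], [0, 0, 0]]
    - [[0, 0, -0.001], [0, 0, 0]]

```text
time_s: 12.52
position: [0.4704, 0.1449, 0.0613]
tcp_rot: [[-0.398, 0.001, -0.917], [0.917, 0.0, -0.398], [-0.0, -1.0, -0.001]]
force: [-2.3, 0.4, 11.0]
opening: 0.003
```

Call:
play_rows:
  commands:
    - [[0, 0, -0.0005], [0, 0, 0]]
    - [[0, 0, -0.001], [0, 0, 0]]

```text
time_s: 12.78
position: [0.4703, 0.1449, 0.0607]
tcp_rot: [[-0.398, 0.001, -0.917], [0.917, 0.0, -0.398], [-0.0, -1.0, -0.001]]
force: [-2.4, 0.6, 14.1]
opening: 0.005
```

Call:
play_rows:
  commands:
    - [[0, 0, -0.0005], [0, 0, 0]]

```text
time_s: 12.9
position: [0.4703, 0.1449, 0.0603]
tcp_rot: [[-0.398, 0.001, -0.917], [0.917, 0.0, -0.398], [-0.0, -1.0, -0.001]]
force: [-2.1, 0.5, 15.1]
opening: 0.005
```

Call:
play_rows:
  commands:
    - [[0, 0, -0.0005], [0, 0, 0]]

```text
time_s: 13.02
position: [0.4703, 0.1449, 0.06]
tcp_rot: [[-0.398, 0.001, -0.917], [0.917, 0.0, -0.398], [-0.0, -1.0, -0.001]]
force: [-2.5, 0.7, 17.1]
opening: 0.0
```

Call:
play_rows:
  commands:
    - [[0, 0, -0.0005], [0, 0, 0]]

```text
time_s: 13.15
position: [0.4703, 0.1449, 0.0597]
tcp_rot: [[-0.398, 0.001, -0.917], [0.917, 0.0, -0.398], [-0.0, -1.0, -0.001]]
force: [-2.8, 0.7, 18.4]
opening: 0.007
```

Call:
play_rows:
  commands:
    - [[0, 0, -0.0005], [0, 0, 0]]

```text
time_s: 13.28
position: [0.4703, 0.1449, 0.0593]
tcp_rot: [[-0.398, 0.001, -0.917], [0.917, 0.0, -0.398], [-0.0, -1.0, -0.001]]
force: [-3.1, 0.0, 17.4]
opening: 0.01
```

Call:
play_rows:
  commands:
    - [[0, 0, 0], [0, 0, 0]]

```text
time_s: 13.4
position: [0.4703, 0.1449, 0.0592]
tcp_rot: [[-0.398, 0.001, -0.917], [0.917, 0.0, -0.398], [-0.0, -1.0, -0.001]]
force: [-2.5, 2.2, 17.5]
opening: 0.006
```

Call:
play_rows:
  commands:
    - [[0, 0, -0.0005], [0, 0, 0]]

```text
time_s: 13.52
position: [0.4703, 0.1449, 0.0589]
tcp_rot: [[-0.398, 0.001, -0.917], [0.917, 0.0, -0.398], [-0.0, -1.0, -0.001]]
force: [-3.3, 0.5, 20.5]
opening: 0.003
```

Call:
play_rows:
  commands:
    - [[0, 0, -0.0004], [0, 0, 0]]

```text
time_s: 13.65
position: [0.4703, 0.145, 0.0586]
tcp_rot: [[-0.398, 0.001, -0.917], [0.917, 0.0, -0.398], [-0.0, -1.0, -0.001]]
force: [-3.4, 1.9, 18.1]
opening: 0.005
```

Call:
play_rows:
  commands:
    - [[0, 0, -0.0004], [0, 0, 0]]

```text
time_s: 13.78
position: [0.4703, 0.145, 0.0582]
tcp_rot: [[-0.398, 0.002, -0.917], [0.917, 0.0, -0.398], [-0.0, -1.0, -0.002]]
force: [-3.8, -0.2, 22.7]
opening: 0.007
```

Call:
play_rows:
  commands:
    - [[0, 0, -0.0003], [0, 0, 0]]

```text
time_s: 13.9
position: [0.4703, 0.145, 0.0581]
tcp_rot: [[-0.398, 0.002, -0.917], [0.917, 0.0, -0.398], [-0.0, -1.0, -0.002]]
force: [-3.3, 0.0, 23.1]
opening: 0.008
```

Call:
play_rows:
  commands:
    - [[0, 0, 0], [0, 0, 0]]

```text
time_s: 14.02
position: [0.4703, 0.145, 0.0582]
tcp_rot: [[-0.398, 0.002, -0.917], [0.917, 0.0, -0.398], [-0.0, -1.0, -0.002]]
force: [-3.4, 0.7, 22.9]
opening: 0.002
```

The force is near the limit without a clear click. I'll back off and check the heights by depth.

Call:
play_rows:
  commands:
    - [[0, 0, 0.01], [0, 0, 0]]
    - [[0, 0, 0.03], [0, 0, 0]]
    - [[0, 0, 0.03], [0, 0, 0]]

```text
time_s: 14.4
position: [0.471, 0.1448, 0.0867]
tcp_rot: [[-0.398, 0.003, -0.917], [0.917, 0.0, -0.398], [-0.001, -1.0, -0.002]]
force: [-0.2, -0.8, -1.1]
opening: 0.005
```

```bash
python3 look.py p1
```

```text
14.4 [0.47096621 0.1448182  0.08672072] [-0.17514786 -0.76771326 -1.11226153] [0.10167863 0.04119775 0.03069536] 0.0045843131651362055
board top z mm at holes 1,2,3: [33.34 39.03 40.22] 573 rect ((510.7689514160156, 133.6055908203125), (129.5584716796875, 100.96356201171875), 22.611732482910156)
gold 18 [249.16666667 225.66666667] [0.4654 0.1371 0.041 ]
gold 23 [269.7826087 229.2173913] [0.4881 0.0946 0.041 ]
```

Hole 1's board top sits at 33.3 mm, so its underside is 1.3 mm above the shoulder: locked. Now spot 2.

Call:
play_rows:
  commands:
    - [[0.01, -0.024, 0], [0, 0, 0]]
    - [[0.0203, -0.0478, 0], [0, 0, 0]]
    - [[0.0203, -0.0478, 0], [0, 0, 0]]
    - [[0.0203, -0.0478, -0.01], [0, 0, 0]]
    - [[0.0203, -0.0478, -0.018], [0, 0, 0]]
    - [[0.0203, -0.0478, -0.021], [0, 0, 0]]
    - [[0.0203, -0.0478, -0.021], [0, 0, 0]]

```text
time_s: 15.32
position: [0.4898, 0.0974, 0.0645]
tcp_rot: [[-0.399, -0.001, -0.917], [0.917, 0.0, -0.399], [0.001, -1.0, 0.001]]
force: [0.2, -0.6, 0.6]
opening: 0.007
```

Call:
play_rows:
  commands:
    - [[0, 0, -0.0005], [0, 0, 0]]
    - [[0, 0, -0.001], [0, 0, 0]]
    - [[0, 0, -0.0015], [0, 0, 0]]
    - [[0, 0, -0.002], [0, 0, 0]]

```text
time_s: 15.82
position: [0.4908, 0.097, 0.0634]
tcp_rot: [[-0.398, 0.001, -0.917], [0.917, 0.0, -0.398], [-0.0, -1.0, -0.001]]
force: [-1.5, 0.7, 4.8]
opening: 0.002
```

Call:
play_rows:
  commands:
    - [[0, 0, -0.0005], [0, 0, 0]]
    - [[0, 0, -0.001], [0, 0, 0]]
    - [[0, 0, -0.0015], [0, 0, 0]]

```text
time_s: 16.2
position: [0.4908, 0.0969, 0.0616]
tcp_rot: [[-0.398, 0.001, -0.917], [0.917, -0.0, -0.398], [-0.0, -1.0, -0.001]]
force: [-0.2, -0.0, 5.2]
opening: 0.003
```

Call:
play_rows:
  commands:
    - [[0, 0, -0.0005], [0, 0, 0]]
    - [[0, 0, -0.001], [0, 0, 0]]

```text
time_s: 16.45
position: [0.4908, 0.0969, 0.061]
tcp_rot: [[-0.398, 0.001, -0.917], [0.917, -0.0, -0.398], [-0.001, -1.0, -0.001]]
force: [-0.9, -0.5, 6.9]
opening: 0.005
```

Call:
play_rows:
  commands:
    - [[0, 0, -0.0005], [0, 0, 0]]
    - [[0, 0, -0.001], [0, 0, 0]]

```text
time_s: 16.7
position: [0.4908, 0.0969, 0.0603]
tcp_rot: [[-0.398, 0.001, -0.917], [0.917, -0.0, -0.398], [-0.001, -1.0, -0.001]]
force: [-1.0, -0.2, 11.8]
opening: 0.01
```

Call:
play_rows:
  commands:
    - [[0, 0, -0.0005], [0, 0, 0]]
    - [[0, 0, -0.001], [0, 0, 0]]

```text
time_s: 16.95
position: [0.4909, 0.0968, 0.0596]
tcp_rot: [[-0.398, 0.001, -0.917], [0.917, -0.0, -0.398], [-0.001, -1.0, -0.001]]
force: [-1.6, -0.4, 14.0]
opening: 0.004
```

Call:
play_rows:
  commands:
    - [[0, 0, -0.0005], [0, 0, 0]]
    - [[0, 0, -0.0005], [0, 0, 0]]

```text
time_s: 17.2
position: [0.4909, 0.0968, 0.0593]
tcp_rot: [[-0.398, 0.002, -0.917], [0.917, -0.0, -0.398], [-0.001, -1.0, -0.001]]
force: [-2.1, -0.9, 13.6]
opening: 0.002
```

Call:
play_rows:
  commands:
    - [[0, 0, -0.0005], [0, 0, 0]]
    - [[0, 0, -0.0005], [0, 0, 0]]

```text
time_s: 17.45
position: [0.4909, 0.0968, 0.0589]
tcp_rot: [[-0.398, 0.002, -0.917], [0.917, -0.0, -0.398], [-0.001, -1.0, -0.001]]
force: [-2.0, -1.5, 15.9]
opening: 0.003
```

Call:
play_rows:
  commands:
    - [[0, 0, -0.0004], [0, 0, 0]]
    - [[0, 0, -0.0004], [0, 0, 0]]

```text
time_s: 17.7
position: [0.4909, 0.0967, 0.0586]
tcp_rot: [[-0.398, 0.002, -0.917], [0.917, -0.0, -0.398], [-0.001, -1.0, -0.002]]
force: [-2.1, -1.7, 13.4]
opening: 0.007
```

Call:
play_rows:
  commands:
    - [[0, 0, -0.0004], [0, 0, 0]]
    - [[0, 0, -0.0004], [0, 0, 0]]

```text
time_s: 17.95
position: [0.4909, 0.0967, 0.0582]
tcp_rot: [[-0.398, 0.002, -0.917], [0.917, -0.0, -0.398], [-0.001, -1.0, -0.001]]
force: [-2.2, -0.9, 17.4]
opening: 0.008
```

Call:
play_rows:
  commands:
    - [[0, 0, -0.0004], [0, 0, 0]]
    - [[0, 0, -0.0004], [0, 0, 0]]

```text
time_s: 18.2
position: [0.491, 0.0967, 0.058]
tcp_rot: [[-0.398, 0.002, -0.917], [0.917, -0.0, -0.398], [-0.001, -1.0, -0.002]]
force: [-3.5, -0.7, 17.3]
opening: 0.005
```

Call:
play_rows:
  commands:
    - [[0, 0, -0.0003], [0, 0, 0]]
    - [[0, 0, -0.0003], [0, 0, 0]]

```text
time_s: 18.45
position: [0.4909, 0.0967, 0.0578]
tcp_rot: [[-0.398, 0.002, -0.917], [0.917, -0.0, -0.398], [-0.001, -1.0, -0.002]]
force: [-3.2, -0.8, 18.5]
opening: 0.007
```

Call:
play_rows:
  commands:
    - [[0, 0, -0.0003], [0, 0, 0]]
    - [[0, 0, -0.0003], [0, 0, 0]]

```text
time_s: 18.7
position: [0.4909, 0.0967, 0.0576]
tcp_rot: [[-0.398, 0.002, -0.917], [0.917, -0.0, -0.398], [-0.001, -1.0, -0.002]]
force: [-2.3, -2.0, 20.8]
opening: 0.001
```

Call:
play_rows:
  commands:
    - [[0, 0, -0.0002], [0, 0, 0]]
    - [[0, 0, -0.0002], [0, 0, 0]]

```text
time_s: 18.95
position: [0.4909, 0.0967, 0.0575]
tcp_rot: [[-0.398, 0.002, -0.917], [0.917, -0.0, -0.398], [-0.001, -1.0, -0.002]]
force: [-2.7, -0.8, 20.7]
opening: 0.005
```

Call:
play_rows:
  commands:
    - [[0, 0, -0.0002], [0, 0, 0]]
    - [[0, 0, -0.0002], [0, 0, 0]]

```text
time_s: 19.2
position: [0.491, 0.0968, 0.0572]
tcp_rot: [[-0.398, 0.002, -0.917], [0.917, -0.0, -0.398], [-0.001, -1.0, -0.002]]
force: [-2.8, -0.3, 19.1]
opening: 0.003
```

Call:
play_rows:
  commands:
    - [[0, 0, -0.0003], [0, 0, 0]]
    - [[0, 0, -0.0003], [0, 0, 0]]

```text
time_s: 19.45
position: [0.4911, 0.0967, 0.057]
tcp_rot: [[-0.398, 0.002, -0.917], [0.917, -0.0, -0.398], [-0.001, -1.0, -0.002]]
force: [-2.2, -1.4, 20.5]
opening: 0.005
```

Call:
play_rows:
  commands:
    - [[0, 0, 0.01], [0, 0, 0]]
    - [[0, 0, 0.03], [0, 0, 0]]
    - [[0, 0, 0.045], [0, 0, 0]]
    - [[0, 0, 0.045], [0, 0, 0]]

```text
time_s: 19.95
position: [0.4911, 0.0969, 0.1008]
tcp_rot: [[-0.398, 0.002, -0.917], [0.917, -0.0, -0.398], [-0.001, -1.0, -0.002]]
force: [0.4, 0.4, -0.6]
opening: 0.006
```

```bash
python3 look.py p2
```

```text
19.95 [0.4911083  0.09694762 0.10076958] [ 0.41109561  0.36837202 -0.6107081 ] [ 0.07771966  0.01781202 -0.08621631] 0.006468494774473296
board top z mm at holes 1,2,3: [33.58 33.46 36.6 ] 659 rect ((510.42645263671875, 132.8817138671875), (128.123046875, 99.93539428710938), 23.566247940063477)
gold 21 [249.0952381  226.28571429] [0.4639 0.1353 0.041 ]
gold 24 [270.375 231.   ] [0.4848 0.0886 0.041 ]
```

Posts 1 and 2 are both down, about 1.5 mm above the shoulder. Now spot 3.

Call:
play_rows:
  commands:
    - [[0.024, 0.025, 0], [0, 0, 0]]
    - [[0.0479, 0.0495, 0], [0, 0, 0]]
    - [[0.0479, 0.0495, 0], [0, 0, 0]]
    - [[0.0479, 0.0495, 0], [0, 0, 0]]
    - [[0.0479, 0.0495, -0.02], [0, 0, 0]]
    - [[0.0479, 0.0495, -0.033], [0, 0, 0]]
    - [[0.0479, 0.0495, -0.037], [0, 0, 0]]
    - [[0.0479, 0.0495, -0.037], [0, 0, 0]]

```text
time_s: 21.0
position: [0.538, 0.1462, 0.0627]
tcp_rot: [[-0.398, -0.001, -0.918], [0.918, -0.0, -0.398], [0.0, -1.0, 0.001]]
force: [-1.2, 0.6, 0.2]
opening: 0.007
```

Call:
play_rows:
  commands:
    - [[0, 0, -0.0005], [0, 0, 0]]
    - [[0, 0, -0.001], [0, 0, 0]]
    - [[0, 0, -0.0015], [0, 0, 0]]

```text
time_s: 21.38
position: [0.5386, 0.1465, 0.0618]
tcp_rot: [[-0.398, 0.001, -0.917], [0.917, 0.0, -0.398], [-0.0, -1.0, -0.001]]
force: [-0.5, -0.5, -0.3]
opening: 0.006
```

Call:
play_rows:
  commands:
    - [[0, 0, -0.0005], [0, 0, 0]]
    - [[0, 0, -0.001], [0, 0, 0]]
    - [[0, 0, -0.0015], [0, 0, 0]]

```text
time_s: 21.75
position: [0.5385, 0.1465, 0.0603]
tcp_rot: [[-0.398, 0.0, -0.917], [0.917, 0.0, -0.398], [-0.0, -1.0, -0.0]]
force: [-1.3, 1.4, 5.9]
opening: 0.007
```

Call:
play_rows:
  commands:
    - [[0, 0, -0.0005], [0, 0, 0]]
    - [[0, 0, -0.001], [0, 0, 0]]

```text
time_s: 22.0
position: [0.5385, 0.1465, 0.0596]
tcp_rot: [[-0.398, 0.001, -0.917], [0.917, 0.0, -0.398], [-0.0, -1.0, -0.001]]
force: [-1.1, -0.1, 7.0]
opening: 0.001
```

Call:
play_rows:
  commands:
    - [[0, 0, -0.0005], [0, 0, 0]]
    - [[0, 0, -0.001], [0, 0, 0]]

```text
time_s: 22.25
position: [0.5386, 0.1465, 0.0588]
tcp_rot: [[-0.398, 0.001, -0.917], [0.917, 0.0, -0.398], [-0.0, -1.0, -0.001]]
force: [-1.3, 0.3, 8.9]
opening: 0.007
```

Call:
play_rows:
  commands:
    - [[0, 0, -0.0005], [0, 0, 0]]
    - [[0, 0, -0.0005], [0, 0, 0]]

```text
time_s: 22.5
position: [0.5386, 0.1465, 0.0586]
tcp_rot: [[-0.398, 0.001, -0.917], [0.917, 0.0, -0.398], [-0.0, -1.0, -0.001]]
force: [-1.2, -0.8, 10.5]
opening: 0.003
```

Call:
play_rows:
  commands:
    - [[0, 0, -0.0005], [0, 0, 0]]
    - [[0, 0, -0.0005], [0, 0, 0]]

```text
time_s: 22.75
position: [0.5386, 0.1465, 0.0583]
tcp_rot: [[-0.398, 0.001, -0.917], [0.917, 0.0, -0.398], [-0.0, -1.0, -0.001]]
force: [-2.0, -0.5, 10.6]
opening: 0.006
```

Call:
play_rows:
  commands:
    - [[0, 0, -0.0005], [0, 0, 0]]
    - [[0, 0, -0.0005], [0, 0, 0]]

```text
time_s: 23.0
position: [0.5386, 0.1466, 0.0577]
tcp_rot: [[-0.398, 0.001, -0.917], [0.917, 0.0, -0.398], [-0.0, -1.0, -0.001]]
force: [-1.9, 0.1, 10.8]
opening: 0.007
```

Call:
play_rows:
  commands:
    - [[0, 0, -0.0005], [0, 0, 0]]
    - [[0, 0, -0.0005], [0, 0, 0]]

```text
time_s: 23.25
position: [0.5386, 0.1466, 0.0575]
tcp_rot: [[-0.398, 0.001, -0.917], [0.917, 0.0, -0.398], [-0.0, -1.0, -0.001]]
force: [-2.2, 0.5, 13.0]
opening: 0.004
```

Call:
play_rows:
  commands:
    - [[0, 0, -0.0004], [0, 0, 0]]
    - [[0, 0, -0.0004], [0, 0, 0]]

```text
time_s: 23.5
position: [0.5386, 0.1465, 0.0573]
tcp_rot: [[-0.398, 0.001, -0.917], [0.917, 0.0, -0.398], [-0.0, -1.0, -0.001]]
force: [-1.7, 0.4, 14.1]
opening: 0.006
```

Call:
play_rows:
  commands:
    - [[0, 0, -0.0004], [0, 0, 0]]
    - [[0, 0, -0.0004], [0, 0, 0]]

```text
time_s: 23.75
position: [0.5386, 0.1465, 0.0571]
tcp_rot: [[-0.398, 0.001, -0.917], [0.917, 0.0, -0.398], [-0.0, -1.0, -0.001]]
force: [-1.8, 0.7, 15.2]
opening: 0.005
```

Call:
play_rows:
  commands:
    - [[0, 0, -0.0004], [0, 0, 0]]
    - [[0, 0, -0.0004], [0, 0, 0]]

```text
time_s: 24.0
position: [0.5386, 0.1465, 0.0568]
tcp_rot: [[-0.398, 0.001, -0.917], [0.917, 0.0, -0.398], [-0.0, -1.0, -0.001]]
force: [-3.2, 0.0, 16.6]
opening: 0.008
```

Call:
play_rows:
  commands:
    - [[0, 0, -0.0003], [0, 0, 0]]
    - [[0, 0, -0.0003], [0, 0, 0]]

```text
time_s: 24.25
position: [0.5386, 0.1465, 0.0567]
tcp_rot: [[-0.398, 0.001, -0.917], [0.917, 0.0, -0.398], [-0.0, -1.0, -0.001]]
force: [-3.9, -0.1, 16.8]
opening: 0.006
```

Call:
play_rows:
  commands:
    - [[0, 0, -0.0003], [0, 0, 0]]
    - [[0, 0, -0.0003], [0, 0, 0]]

```text
time_s: 24.5
position: [0.5386, 0.1466, 0.0566]
tcp_rot: [[-0.398, 0.001, -0.917], [0.917, 0.0, -0.398], [-0.0, -1.0, -0.001]]
force: [-2.2, -0.4, 18.6]
opening: 0.008
```

Call:
play_rows:
  commands:
    - [[0, 0, -0.0003], [0, 0, 0]]
    - [[0, 0, -0.0003], [0, 0, 0]]

```text
time_s: 24.75
position: [0.5386, 0.1466, 0.0565]
tcp_rot: [[-0.398, 0.001, -0.917], [0.917, 0.0, -0.398], [-0.001, -1.0, -0.001]]
force: [-4.4, -0.1, 20.0]
opening: 0.01
```

Call:
play_rows:
  commands:
    - [[0, 0, -0.0002], [0, 0, 0]]
    - [[0, 0, -0.0002], [0, 0, 0]]

```text
time_s: 25.0
position: [0.5386, 0.1466, 0.0564]
tcp_rot: [[-0.398, 0.001, -0.917], [0.917, 0.0, -0.398], [-0.001, -1.0, -0.001]]
force: [-3.6, -0.5, 21.8]
opening: 0.004
```

Call:
play_rows:
  commands:
    - [[0, 0, 0.01], [0, 0, 0]]
    - [[0, 0, 0.03], [0, 0, 0]]
    - [[0, 0, 0.045], [0, 0, 0]]
    - [[0, 0, 0.045], [0, 0, 0]]

```text
time_s: 25.5
position: [0.5391, 0.1465, 0.0996]
tcp_rot: [[-0.398, 0.002, -0.917], [0.917, 0.0, -0.398], [-0.001, -1.0, -0.002]]
force: [-0.1, -0.0, -0.3]
opening: 0.007
```

```bash
python3 look.py p3
```

```text
25.5 [0.5391363  0.14651255 0.09958202] [-0.07453028 -0.03605816 -0.27061213] [ 0.08131969  0.07590945 -0.01394564] 0.00670346990330647
board top z mm at holes 1,2,3: [33.48 33.19 33.43] 246 rect ((510.1209716796875, 133.72714233398438), (128.59207153320312, 99.7947998046875), 21.92410659790039)
gold 21 [249.38095238 226.57142857] [0.4637 0.134  0.041 ]
gold 17 [270.64705882 231.05882353] [0.4851 0.088  0.041 ]
```

View pics/p3.png

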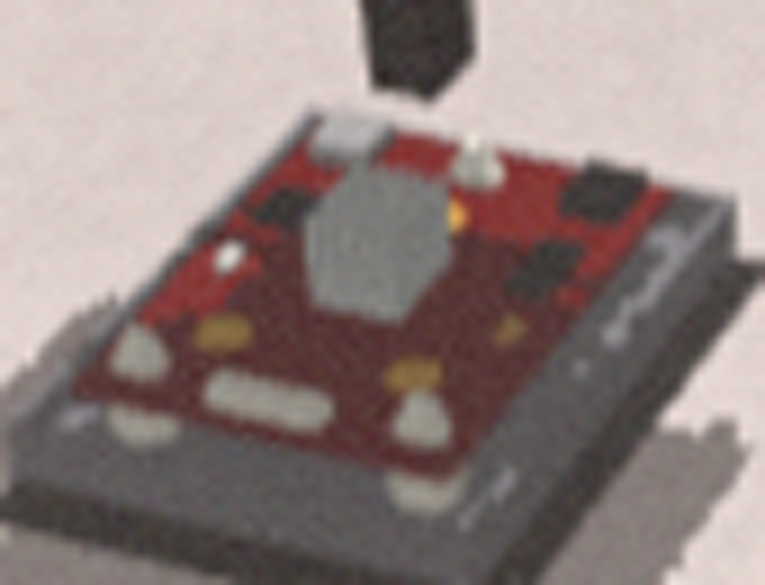

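All three post cones stand through the holes and the board is level at about 33.4 mm. I'll back the arm well away and verify with both cameras.

Call:
play_rows:
  commands:
    - [[0, 0, 0.06], [0, 0, 0]]
    - [[0, 0, 0.12], [0, 0, 0]]
    - [[-0.02, -0.06, 0.15], [0, 0, 0]]
    - [[-0.04, -0.12, 0.15], [0, 0, 0]]
    - [[-0.06, -0.18, 0.15], [0, 0, 0]]
    - [[-0.08, -0.24, 0.15], [0, 0, 0]]
    - [[-0.08, -0.3, 0.15], [0, 0, 0]]
    - [[-0.08, -0.36, 0.15], [0, 0, 0]]
    - [[-0.08, -0.36, 0.15], [0, 0, 0]]
    - [[-0.08, -0.36, 0.15], [0, 0, 0]]
  gripper: 0.05

```text
time_s: 26.8
position: [0.4576, -0.2131, 0.2477]
tcp_rot: [[-0.397, -0.002, -0.918], [0.918, 0.002, -0.397], [0.003, -1.0, 0.001]]
force: [0.0, 1.2, -0.1]
opening: 0.576
```

```bash
python3 look.py p4
python3 - <<'E'
from rig import *
from h import *
c=capture("top");np.savez("top4.npz",**c);T0=dict(np.load("top0.npz"))
w=(slice(205,305),slice(225,325));vv,uu=np.mgrid[w];o,r=ray(c,np.c_[uu.ravel(),vv.ravel()]);P=o+r*c["depth"][w].ravel()[:,None]
f=c["frame"].astype(int);m=((f[...,0]>45)&(f[...,0]>1.8*f[...,1]))[w].ravel()&(P[:,2]>.024)&(P[:,2]<.052);P=P[m]
a=np.radians(23.5);R=np.array([[np.cos(a),np.sin(a)],[-np.sin(a),np.cos(a)]]);L=(P[:,:2]-[.5114,.1342])@R.T
A=np.c_[L,np.ones(len(L))]
k=np.linalg.lstsq(A,P[:,2],rcond=None)[0];q=abs(A@k-P[:,2])<.004;k=np.linalg.lstsq(A[q],P[q,2],rcond=None)[0]
print("top: holes z",(np.array([[-.052,.038,1],[-.052,-.038,1],[.052,0,1]])@k*1000).round(2),q.sum())
# bias: bare table around the housing, board original at 4mm
for n,cc in(("top",T0),("side",dict(np.load("side0.npz")))):
    g=cc["frame"].astype(int);red=(g[...,0]>45)&(g[...,0]>1.8*g[...,1])
    b=np.zeros_like(red);b[(slice(225,292),slice(362,426)) if n=="top" else (slice(272,336),slice(330,410))]=1
    v,u=np.nonzero(red&b);o,r=ray(cc,np.c_[u,v]);z=o[2]+r[:,2]*cc["depth"][v,u];print(n,"board top on table, z mm (4 expected)",np.median(z)*1000)
E
```

```text
26.8 [ 0.45757276 -0.21309003  0.24765457] [ 0.04392521  1.22560148 -0.09060143] [0.03095197 0.04835834 0.02624783] 0.5761445228391393
board top z mm at holes 1,2,3: [33.38 33.38 33.41] 703 rect ((509.2925109863281, 132.08828735351562), (125.13536834716797, 99.73995208740234), 23.21717643737793)
gold 21 [249.38095238 226.57142857] [0.4637 0.134  0.041 ]
gold 19 [270.42105263 231.26315789] [0.4843 0.0877 0.041 ]
top: holes z [33.32 33.39 33.11] 1290
top board top on table, z mm (4 expected) 4.534216815812675
side board top on table, z mm (4 expected) 4.204240468293596
```

Both cameras put the board flat with its underside about 1.3 mm above the shoulders, or roughly 1 mm after removing the depth bias. That is well inside the locked range.

```bash
python3 -c "
from rig import *
print(hand_in())"
```

```text
the job is handed in; nothing more can be done
None
```

The board is on the three standoffs, locked down flat, and the job is handed in. I gripped it by the heatsink, set its single-hole end over the single standoff, released it onto the barbs, then pressed at discs 1, 2 and 3 with the closed fingertips.

- **Seating:** with the arm away, both cameras put the board's top at 33.1–33.4 mm at all three holes. That puts the underside about 1.3 mm above the shoulders, or about 1 mm after allowing for the depth reading slightly high. The locked range is 0.4–1.5 mm.
- **Push force:** the highest reading was about 23 N, on disc 1. That is above the expected 17–22 N but below the 25 N limit. I saw no clear click in the force readings, and only saw force at the end of each move, so I judged locking from the heights after letting go. I did not measure how far the housing was pushed down.
- **Other things:** I planned the moves to stay clear of the can, cards and gift box, and saw no contact, but I did not re-measure their positions at the end. The job took about 27 s, and the gripper was open and clear at the end.

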